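Fish the spare roll spindle out of the half-closed carton

ROBOT

A 6-joint arm with a two-finger parallel gripper is mounted at the origin on the work surface. World frame = base frame: x ahead of the robot, y to its left, z up, the work surface at z = 0. Lengths are in mm, angles in rad, forces in N, time in s.
With the tool pointing down it reaches from about 325 to 775 mm from the base axis. Payload 5.5 kg.
Tool frame: the origin (TCP) lies midway between the tips of the shut fingers; the grasp point (between the pads) lies 19 mm behind it (robot.grasp_offset is the distance from the TCP to the grasp point, in mm); z points along the fingers, y is the direction in which the jaws open and shut (so a half turn about z gives the same grasp; the last joint's range is limited). The gripper opens to 85 mm and grips with 20 to 120 N. Pads are 22 mm wide; open, the fingers measure 114 mm over their backs; the gripper's body (76 mm by 85 mm) begins 54 mm behind the grasp point. The pads swing forward as they close: fully open they stand 13 mm farther back than shut.
Start: joints at [-1.313, 0.091, 1.231, -0, 1.82, -0.057], TCP at [185.776, -570.53, 231.275] pointing down, gripper open.
Joint ranges: [-2.87, 2.87], [-0.86, 2.18], [0.17, 2.46], [-1.51, 4.65], [0.06, 2.69], [-2.65, 2.65]. Speed limits (rad/s): [2.57, 2.57, 3.01, 3.14, 3.14, 3.14].

INTERFACE

Orientations are given as [roll, pitch, yaw] about the fixed x, y, z axes, in that order (R = Rz(yaw) Ry(pitch) Rx(roll)).
In Python, from rig import robot gives the robot as it stands.
- The arm moves only by the tool drive_tool, never from a script. Its argument "rows" is a list of rows, each an object of numbers: "dx", "dy", "dz": the shift along the tool's x, y, z in cm; "yaw": the turn about the tool's z in degrees; "fingers": the opening, from 0 (shut) to 1 (fully open). In form: [{"dx": .., "dy": .., "dz": .., "yaw": .., "fingers": ..}, ...]. A call has 1 to 12 rows; each row is the pose to reach, as a shift and turn from the pose commanded when the call began, along the tool's axes at that moment; what a row does not reach only later rows make up. A row lasts 1/12 s, in which the tool goes at most 41.7 mm and 7.16 degrees, less where a joint would pass 70% of its speed; a pose out of reach is approached as far as the arm can. A call with a gripper value outside its range is refused whole. The fingers move at their own pace and stop on an object; "squeeze" is the grip in N (left out, the last holds). Time passes only in rows, so rows that repeat a pose let the fingers close. It gives the time, the measured TCP pose, the force and the opening at its end, in the units of the state.
- robot.state(): the state, without advancing time (a new reading comes with each control period).
- robot.read_camera(name): name is "side" or "top"; returns a dict with "pixels" (480x640x3 uint8, red, green, blue), "fx", "fy", "cx", "cy" (pixels), "k1" (the pictures are not rectified: a ray, as slopes to the right and down, at radius r is drawn at 1 + k1 r^2 times it, then the intrinsics apply), "R" (3x3) and "t" (3): a world point X has camera coordinates R X + t. Camera axes: x right, y down, z forward; pixel columns grow to the right and rows downward; lengths in mm; the calibration is good to about 2 mm. A picture is of the moment at which its call begins. There is no depth.
- robot.hand_in(): hands the job in, once; it reports no verdict.
Trained networks look in the newest picture that a camera, given by its name, has taken for a name from the list of things; names that differ only in an ending like _2 or _b are one class to them, and where a whole thing is asked for, a point or a joint stands for the part that bears it (a point fixed in the world has none). Each returns a list of dicts, best first, with "score" (0 to 1); they miss things now and then, are a little off and sometimes report something else, mostly with a low value. They report only what shows in the picture. A call takes as long as a camera call. They do not tell look-alikes from the thing itself.
- robot.outline_of(camera, name): "mask" (480x640 bool, what is visible of it) and "rect" ([left, top, width, height] as shares, 0 to 1, of the picture: columns of its width, rows of its height, round what is visible of it).
- robot.spot_point(camera, name): "at" ([column, row] as shares, 0 to 1, of the picture: columns of its width, rows of its height: a listed point, or the origin of a listed thing).
The state is a dict: "time_s": time; "q": joint angles; "joint_velocities": joint speeds; "tau": joint torques, N m; "eef_pos": TCP position; "tcp_rot": TCP orientation; "force": force on the tool from outside, world axes, zero at the start; "wrist_torque": the same for the moment, N m; "grip_width": finger opening in mm.
Only numpy, scipy, OpenCV 4.12 (cv2) and the standard library are available. Lean on these libraries where they do the work, as an engineer would, in place of code of your own. Each camera call takes 0.05 s, during which the arm holds its last target. There are 200 camera calls.

TASK

A spare film-roll spindle (chromed tube with square green end blocks) lies in the cardboard carton, longer than the carton's mouth. Tilt it so that one end comes up through the mouth first, bring all of it out, and finish holding it in the gripper, roughly level and still, with the whole spindle at least a hand's breadth (about 80 mm) higher than the carton's top and nothing but the gripper touching it. Leave the lint brush in the carton and do not disturb the other things on the bench.

Things in the scene. Friction and masses are not known exactly. Their poses are not given: they have to be found in the camera images.
- carton: Brown cardboard carton, rigid and fixed to the bench, 248 x 468 mm, 80 mm high; walls, floor and flaps 4 mm thick. Origin: centre of its underside; x across, y along its length, z up. Inside it runs to y = -230 and +230 mm and x = -120 and +120 mm, floor at z = 4 mm. Its two end flaps are stapled down flat, roofing both ends (undersides z = 76, tops z = 80 mm).
- mouth (a point): Centre of the carton's open mouth between the two end flaps, at the level of its top (80 mm above the bench). Axes as the carton's. The mouth spans 220 mm along y (-110 to +110 mm) and the whole inner width, 240 mm along x.
- spindle_center (a point): Centre and balance point of the loose spindle: chromed tube 20 mm in diameter, 320 mm long overall, 0.17 to 0.35 kg, with a green block 36 x 36 x 18 mm at each end. y runs along the tube, z is up. It lies on its blocks roughly along the carton, axis 18 mm above the carton floor, up to 40 mm off the middle lengthwise, both ends under flaps. Grip it anywhere on the tube.
- spindle_end_a (a point): Middle of the spindle's outer end face at its +y end, on the axis, 160 mm from the centre.
- spindle_end_b (a point): Middle of the spindle's outer end face at its -y end, on the axis, 160 mm from the centre.
- brush_center (a point): Centre of a loose wooden lint brush with black bristle pad, 34 x 150 x 28 mm high (y is its length), lying in the carton near its +x wall. It stays in the carton.
- spray_center (a point): Bystander: green bottle with blue label and red cap, 68 mm in diameter, 170 mm high; centre, half-way up.
- button_jar_center (a point): Bystander: jar with yellow lid, 76 mm in diameter, 85 mm high; centre, half-way up.
- tape_center (a point): Bystander: blue tape dispenser, 55 x 150 x 84 mm high; point 30 mm above the bench at its middle, y along its length.
- reel_center (a point): Bystander: yellow ribbon reel with white flanges standing on its end, 80 mm in diameter, 56 mm high; centre, half-way up.
- stapler_center (a point): Bystander: red and black stapler, 36 x 130 x 40 mm high; centre, half-way up, y along its length.
Mind the look-alikes: they are no part of the job. What is shaped like the part that bears brush_center but pink, purple or white is not meant.

How it is judged:
By the outcome, as a careful person would: the job done as asked, in the order asked, and still so for the second after the job is handed in, while the arm keeps its last pose, push and grip.
It also fails if it takes over 43 s, if anything falls off the work surface, if the arm or the gripper's body presses on something with over 40 N, if the wrist force passes 120 N, or if a joint passes its speed limit or range.

## Working session

There is one attempt and no reset: what is moved stays moved. The work goes in short steps, Python scripts to look and compute and a tool call to move; the robot and the scene stay as the last step left them, time stands still between calls to the robot, and variables do not carry over. Pictures are saved under pics/ and viewed, about 8 in all and at most 12, crops included, and the job is handed in when it is done.

Besides the shell and the picture viewer there is one more tool, called after "Emit:" in YAML: its name, and indented under it one key for each argument. drive_tool: Moves the arm, as the interface text tells. Its arguments: {"type":"object","properties":{"rows":{"type":"array","items":{"type":"object","properties":{"dx":{"type":"number"},"dy":{"type":"number"},"dz":{"type":"number"},"yaw":{"type":"number"},"fingers":{"type":"number"}}}},"squeeze":{"type":"number"}},"required":["rows"]}

```bash
mkdir -p pics
python3 - <<'E'
from rig import robot
import cv2,numpy as np
ims=[]
for c in("top","side"):
    d=robot.read_camera(c); cv2.imwrite(f"pics/{c}0.png",d["pixels"][:,:,::-1])
    print(c,{k:np.round(v,4).tolist() for k,v in d.items() if k!="pixels"})
    for n in("mouth","spindle_center","spindle_end_a","brush_center","carton"):
        try: print(n,[(round(p["score"],2),(p["at"][0]*640).__round__(1),(p["at"][1]*480).__round__(1)) for p in robot.spot_point(c,n)])
        except Exception as e: print(n,e)
print(robot.state())
E
```

```text
top {'fx': 457.9291, 'fy': 457.9291, 'cx': 317.5683, 'cy': 241.4363, 'k1': 0.0224, 'R': [[0.0187, -0.9996, 0.0191], [-0.9814, -0.022, -0.1905], [0.1908, -0.0152, -0.9815]], 't': [-35.1487, 551.9557, 1471.5534]}
mouth []
spindle_center [(0.91, 268.7, 255.9), (0.26, 489.5, 273.9)]
spindle_end_a [(0.71, 316.1, 270.4)]
brush_center [(0.86, 234.6, 171.9), (0.66, 274.7, 232.4), (0.64, 301.6, 175.1), (0.62, 365.5, 178.4)]
carton [(0.94, 276.0, 257.3)]
side {'fx': 451.1788, 'fy': 451.1788, 'cx': 319.5833, 'cy': 241.0835, 'k1': 0.0098, 'R': [[-0.9989, -0.0457, -0.0056], [-0.032, 0.7775, -0.6281], [0.0331, -0.6272, -0.7781]], 't': [569.3451, 64.0114, 1510.2044]}
mouth [(0.86, 341.9, 271.3)]
spindle_center [(0.94, 339.1, 287.0)]
spindle_end_a [(0.84, 349.6, 249.8)]
brush_center [(0.93, 237.1, 324.0), (0.9, 251.3, 263.9), (0.82, 308.8, 283.2), (0.67, 259.3, 209.3), (0.37, 346.3, 410.7)]
carton [(0.9, 337.1, 285.2)]
{'time_s': 0.6, 'q': array([-1.31273325e+00,  9.10812920e-02,  1.23066358e+00, -3.08161235e-05,
        1.81979269e+00, -5.67075098e-02]), 'joint_velocities': array([-0.00162733,  0.00019102, -0.00028657,  0.00089353,  0.00225708,
       -0.00108097]), 'tau': array([-2.61835965e-03, -4.58138967e+01, -4.17855799e+01, -5.37091728e-05,
        5.24544412e-04, -2.85887388e-06]), 'eef_pos': array([ 185.74973399, -570.54980333,  231.3070074 ]), 'tcp_rot': array([3.14153934e+00, 3.29401631e-05, 3.14762987e-01]), 'force': array([ 0.86578568, -0.047808  ,  0.00462622]), 'wrist_torque': array([ 0.03076478, -0.02278179, -0.00673886]), 'grip_width': 85.35277029474248}
```

View pics/top0.png

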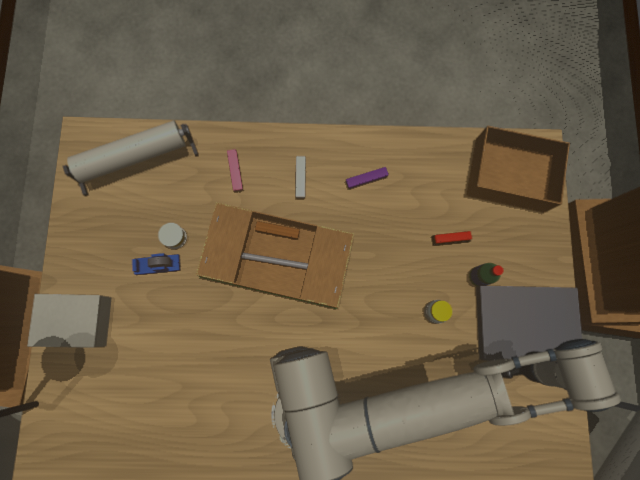

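View pics/side0.png

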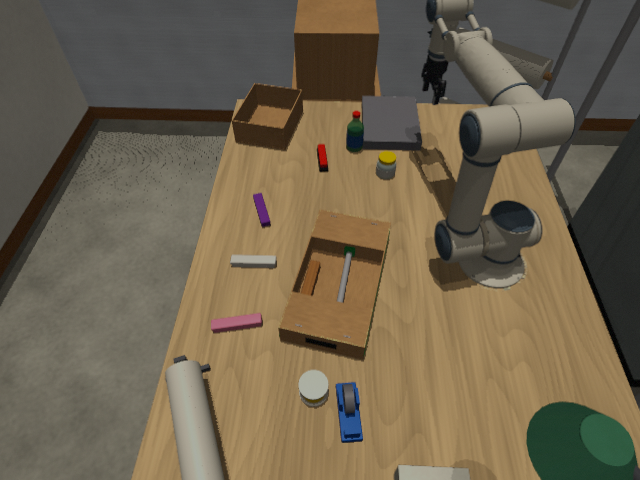

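The top view shows the carton at about (276,256), with the spindle tube at (243–307, 256–266) and the brown brush at (277,230) inside.

Possible mix-ups for the spindle are the large white roll at (130,152) and the bottle at (489,274), which is a false spindle hit. For the brush they are the pink (235,170), white (300,177) and purple (367,178) blocks. The one I want is the chromed tube with green ends inside the carton. I'll check it in one close crop.

Run:
```python
import cv2,numpy as np
a=cv2.imread("pics/top0.png")[195:315,190:360]; b=cv2.imread("pics/side0.png")[205:360,275:400]
a=cv2.resize(a,None,fx=4.5,fy=4.5,interpolation=cv2.INTER_CUBIC)
cv2.imwrite("pics/ct.png",a)
b=cv2.resize(b,None,fx=3.8,fy=3.8,interpolation=cv2.INTER_CUBIC); cv2.imwrite("pics/cs.png",b)
```

```text
(no output)
```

View pics/ct.png

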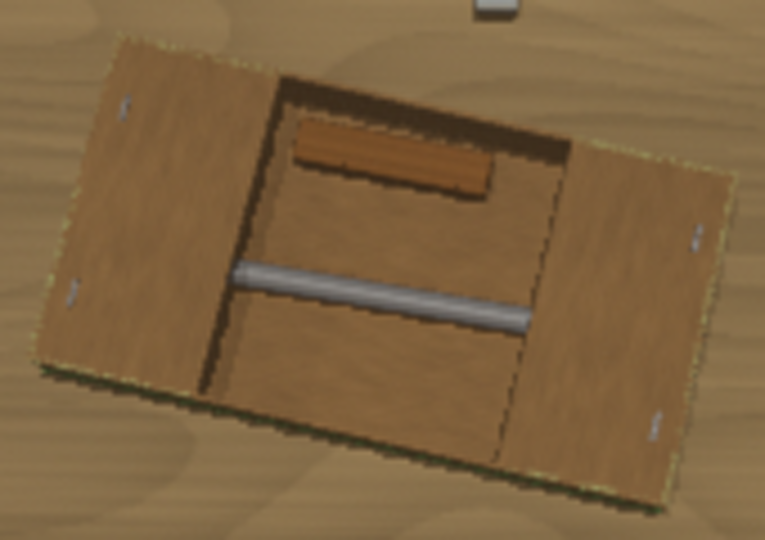

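View pics/cs.png

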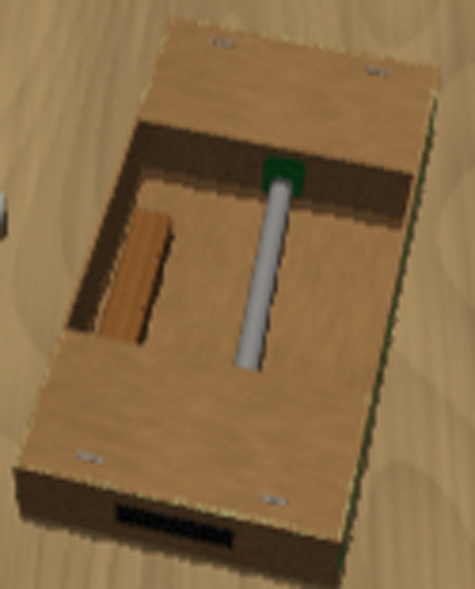

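The top crop shows the mouth corners at crop pixels (282,75), (571,142), (495,462) and (200,393), with the tube running from (240,274) to (530,320). The side crop shows one green block at (284,177), whose inner face is visible under the far (−y) flap, so this is the right part.

```bash
cat > h.py <<'E'
import numpy as np,cv2
from rig import robot
C={}
C["top"]=dict(fx=457.9291,cx=317.5683,cy=241.4363,k1=.0224,R=[[0.0187,-0.9996,0.0191],[-0.9814,-0.022,-0.1905],[0.1908,-0.0152,-0.9815]],t=[-35.1487,551.9557,1471.5534])
C["side"]=dict(fx=451.1788,cx=319.5833,cy=241.0835,k1=.0098,R=[[-0.9989,-0.0457,-0.0056],[-0.032,0.7775,-0.6281],[0.0331,-0.6272,-0.7781]],t=[569.3451,64.0114,1510.2044])
def K(c): return np.array([[c["fx"],0,c["cx"]],[0,c["fx"],c["cy"]],[0,0,1]])
def onz(cam,p,z):
    c=C[cam];R=np.array(c["R"]);t=np.array(c["t"])
    u=cv2.undistortPoints(np.array(p,float).reshape(-1,1,2),K(c),np.array([c["k1"],0,0,0]))[:,0]
    d=np.c_[u,np.ones(len(u))]@R; o=-R.T@t
    return o+d*((z-o[2])/d[:,2])[:,None]
def proj(cam,P):
    c=C[cam];return cv2.projectPoints(np.array(P,float).reshape(-1,1,3),cv2.Rodrigues(np.array(c["R"]))[0],np.array(c["t"]),K(c),np.array([c["k1"],0,0,0]))[0][:,0]
E
python3 - <<'E'
from h import *
T=lambda L:[(190+x/4.5,195+y/4.5) for x,y in L]
S=lambda L:[(275+x/3.8,205+y/3.8) for x,y in L]
f=lambda a:np.round(a,1).tolist()
# outer corners: (+x+y),(+x-y),(-x-y),(-x+y)
o=onz("top",T([(122,35),(738,172),(665,508),(37,362)]),80)
s=onz("side",S([(168,18),(438,68),(340,543),(18,468)]),80) # +x-y,-x-y,-x+y,+x+y
m=onz("top",T([(282,75),(571,142),(495,462),(200,393)]),80)
for n,a in(("outer top",o),("outer side",s),("mouth",m)): print(n,f(a[:,:2]),"mean",f(a.mean(0)))
L=(o[0]+o[3]-o[1]-o[2])[:2]; c=(o.mean(0)+s.mean(0))[:2]/2
L2=(s[2]+s[3]-s[0]-s[1])[:2]
print("dir deg",np.degrees(np.arctan2(L[1],L[0])),np.degrees(np.arctan2(L2[1],L2[0])),np.linalg.norm(L)/2,np.linalg.norm(L2)/2)
L=L/np.linalg.norm(L)+L2/np.linalg.norm(L2);u=L/np.linalg.norm(L);v=np.array([u[1],-u[0]])
print("centre",c,"u",u,"v",v)
tc=lambda P:f(np.c_[(P[:,:2]-c)@v,(P[:,:2]-c)@u])
print("tube top",f(onz("top",T([(242,274),(529,320)]),26)),tc(onz("top",T([(242,274),(529,320)]),26)))
print("tube side",tc(onz("side",S([(279,190),(247,365)]),29)))
print("block b inner face",tc(onz("side",S([(284,177)]),22)), f(onz("side",S([(284,177)]),22)))
E
```

```text
outer top [[670.1, 311.2], [577.5, -142.6], [333.4, -91.7], [427.9, 356.8]] mean [502.2, 108.4, 80.0]
outer side [[576.8, -132.4], [336.4, -82.1], [430.2, 373.6], [666.6, 324.1]] mean [502.5, 120.8, 80.0]
mouth [[642.7, 192.7], [597.2, -20.2], [363.4, 29.3], [408.1, 240.2]] mean [502.8, 110.5, 80.0]
dir deg 78.29239798401166 78.62453566879338 460.75969108760813 465.2915022810432
centre [502.36597619 114.59784135] u [0.20007822 0.97977993] v [ 0.97977993 -0.20007822]
tube top [[502.9, 222.6, 26.0], [472.8, 7.8, 26.0]] [[-21.1, 105.9], [-7.6, -110.6]]
tube side [[-9.3, -98.7], [-20.7, 80.4]]
block b inner face [[-9.9, -119.1]] [[468.9, -0.1, 22.0]]
```

Emit:
drive_tool:
  rows:
    - {"dx":48.2,"dy":-52.5,"yaw":-64}
    - {"dx":48.2,"dy":-52.5,"yaw":-64}
    - {"dx":48.2,"dy":-52.5,"yaw":-64}
    - {"dx":48.2,"dy":-52.5,"yaw":-64}
    - {"dx":48.2,"dy":-52.5,"yaw":-64}
    - {"dx":48.2,"dy":-52.5,"yaw":-64}
    - {"dx":48.2,"dy":-52.5,"yaw":-64}
    - {"dx":48.2,"dy":-52.5,"yaw":-64}
    - {"dx":48.2,"dy":-52.5,"yaw":-64}
    - {"dx":48.2,"dy":-52.5,"yaw":-64}
    - {"dx":48.2,"dy":-52.5,"yaw":-64,"fingers":0.65}
    - {"dx":48.2,"dy":-52.5,"yaw":-64,"fingers":0.65}
  squeeze: 25

```text
invalid input
```

Emit:
drive_tool:
  rows:
    - {"dx":48.2,"dy":-52.5,"dz":0,"yaw":-64,"fingers":0.65}
    - {"dx":48.2,"dy":-52.5,"dz":0,"yaw":-64,"fingers":0.65}
    - {"dx":48.2,"dy":-52.5,"dz":0,"yaw":-64,"fingers":0.65}
    - {"dx":48.2,"dy":-52.5,"dz":0,"yaw":-64,"fingers":0.65}
    - {"dx":48.2,"dy":-52.5,"dz":0,"yaw":-64,"fingers":0.65}
    - {"dx":48.2,"dy":-52.5,"dz":0,"yaw":-64,"fingers":0.65}
    - {"dx":48.2,"dy":-52.5,"dz":0,"yaw":-64,"fingers":0.65}
    - {"dx":48.2,"dy":-52.5,"dz":0,"yaw":-64,"fingers":0.65}
    - {"dx":48.2,"dy":-52.5,"dz":0,"yaw":-64,"fingers":0.65}
    - {"dx":48.2,"dy":-52.5,"dz":0,"yaw":-64,"fingers":0.65}
    - {"dx":48.2,"dy":-52.5,"dz":0,"yaw":-64,"fingers":0.65}
    - {"dx":48.2,"dy":-52.5,"dz":0,"yaw":-64,"fingers":0.65}
  squeeze: 25

```text
time_s: 1.6
eef_pos: [393.6, -113.7, 231.7]
tcp_rot: [3.14, 0.0, 1.432]
force: [1.1, -0.5, -0.2]
grip_width: 55.6
```

Emit:
drive_tool:
  rows:
    - {"dx":20.2,"dy":6.1,"dz":0,"yaw":0,"fingers":0.65}
    - {"dx":20.2,"dy":6.1,"dz":0,"yaw":0,"fingers":0.65}
    - {"dx":20.2,"dy":6.1,"dz":0,"yaw":0,"fingers":0.65}
    - {"dx":20.2,"dy":6.1,"dz":0,"yaw":0,"fingers":0.65}
    - {"dx":20.2,"dy":6.1,"dz":0,"yaw":0,"fingers":0.65}
    - {"dx":20.2,"dy":6.1,"dz":12,"yaw":0,"fingers":0.65}
    - {"dx":20.2,"dy":6.1,"dz":12,"yaw":0,"fingers":0.65}
    - {"dx":20.2,"dy":6.1,"dz":12,"yaw":0,"fingers":0.65}
    - {"dx":20.2,"dy":6.1,"dz":12,"yaw":0,"fingers":0.65}

```text
time_s: 2.35
eef_pos: [477.0, 76.1, 102.0]
tcp_rot: [-3.127, 0.003, 1.433]
force: [-0.9, 0.1, -1.5]
grip_width: 55.4
```

Run:
```python
from h import *
s=robot.state();print(s["eef_pos"],s["tcp_rot"])
a=robot.read_camera("top")["pixels"][190:330,180:370,::-1]; b=robot.read_camera("side")["pixels"][190:360,270:410,::-1]
a=cv2.resize(a,None,fx=2.2,fy=3,interpolation=2) if 0 else cv2.resize(a,(420,309),interpolation=2)
b=cv2.resize(b,(375,455),interpolation=2)
im=np.zeros((460,800,3),np.uint8); im[:309,:420]=a; im[:455,422:797]=b
cv2.imwrite("pics/hov.png",im)
print(proj("side",[s["eef_pos"]]),proj("top",[s["eef_pos"]]))
```

```text
[476.97653398  76.13288151 102.03221755] [-3.12702419  0.00332435  1.43293031]
[[348.2328378  255.22574476]] [[286.10521549 261.09407302]]
```

View pics/hov.png

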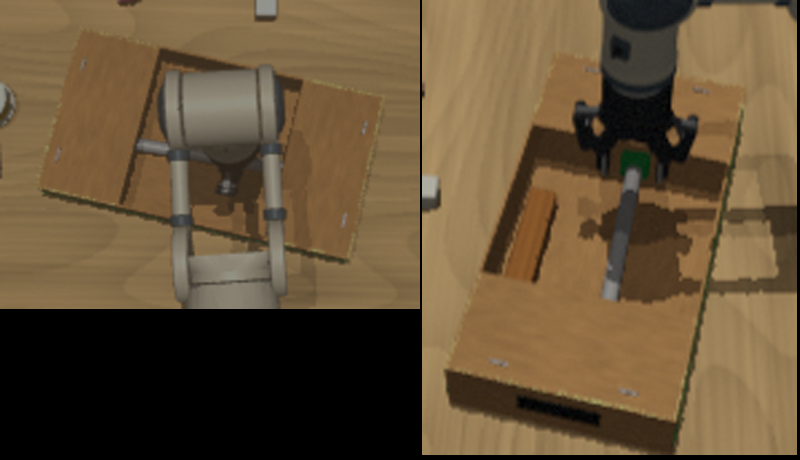

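Emit:
drive_tool:
  rows:
    - {"dx":0,"dy":0,"dz":0,"yaw":0,"fingers":0.65}
    - {"dx":0,"dy":0,"dz":0,"yaw":0,"fingers":0.65}
    - {"dx":0,"dy":0,"dz":0,"yaw":0,"fingers":0.65}

```text
time_s: 2.7
eef_pos: [483.3, 75.9, 114.7]
tcp_rot: [3.136, -0.001, 1.431]
force: [0.4, -0.0, 0.3]
grip_width: 55.3
```

Emit:
drive_tool:
  rows:
    - {"dx":0,"dy":-0.1,"dz":3,"yaw":0,"fingers":0.65}
    - {"dx":0,"dy":-0.1,"dz":6,"yaw":0,"fingers":0.65}
    - {"dx":0,"dy":-0.1,"dz":8,"yaw":0,"fingers":0.65}
    - {"dx":0,"dy":-0.1,"dz":9.2,"yaw":0,"fingers":0.65}
    - {"dx":0,"dy":-0.1,"dz":10,"yaw":0,"fingers":0.65}
    - {"dx":0,"dy":-0.1,"dz":10.2,"yaw":0,"fingers":0.65}
    - {"dx":0,"dy":-0.1,"dz":10.2,"yaw":0,"fingers":0.65}
    - {"dx":0,"dy":-0.1,"dz":10.2,"yaw":0,"fingers":0.65}

```text
time_s: 3.37
eef_pos: [481.8, 76.2, 11.0]
tcp_rot: [3.139, -0.001, 1.432]
force: [1.1, -0.9, 0.5]
grip_width: 55.7
```

Emit:
drive_tool:
  rows:
    - {"dx":0,"dy":0,"dz":0,"yaw":0,"fingers":0.1}
    - {"dx":0,"dy":0,"dz":0,"yaw":0,"fingers":0.1}
    - {"dx":0,"dy":0,"dz":0,"yaw":0,"fingers":0.1}
    - {"dx":0,"dy":0,"dz":0,"yaw":0,"fingers":0.1}
    - {"dx":0,"dy":0,"dz":0,"yaw":0,"fingers":0.1}
    - {"dx":0,"dy":0,"dz":0,"yaw":0,"fingers":0.1}
    - {"dx":0,"dy":0,"dz":0,"yaw":0,"fingers":0.1}
    - {"dx":0,"dy":0,"dz":0,"yaw":0,"fingers":0.1}
  squeeze: 25

```text
time_s: 4.03
eef_pos: [481.6, 76.2, 10.4]
tcp_rot: [3.139, -0.0, 1.432]
force: [2.1, -0.7, 5.0]
grip_width: 19.2
```

Emit:
drive_tool:
  rows:
    - {"dx":0.8,"dy":0,"dz":0,"yaw":0,"fingers":0.1}
    - {"dx":1.7,"dy":0,"dz":0,"yaw":0,"fingers":0.1}
    - {"dx":2.6,"dy":0,"dz":0,"yaw":0,"fingers":0.1}
    - {"dx":3.4,"dy":0,"dz":0,"yaw":0,"fingers":0.1}
    - {"dx":4,"dy":0,"dz":0,"yaw":0,"fingers":0.1}
    - {"dx":4.3,"dy":0,"dz":0,"yaw":0,"fingers":0.1}
    - {"dx":4.3,"dy":0,"dz":0,"yaw":0,"fingers":0.1}
    - {"dx":4.3,"dy":0,"dz":0,"yaw":0,"fingers":0.1}

```text
time_s: 4.7
eef_pos: [487.3, 118.0, 10.4]
tcp_rot: [3.14, 0.002, 1.432]
force: [-0.6, -3.6, 7.3]
grip_width: 19.0
```

Run:
```python
from h import *
b=robot.read_camera("side")["pixels"][190:360,270:410,::-1]
cv2.imwrite("pics/slid.png",cv2.resize(b,(490,595),interpolation=2))
```

```text
(no output)
```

View pics/slid.png

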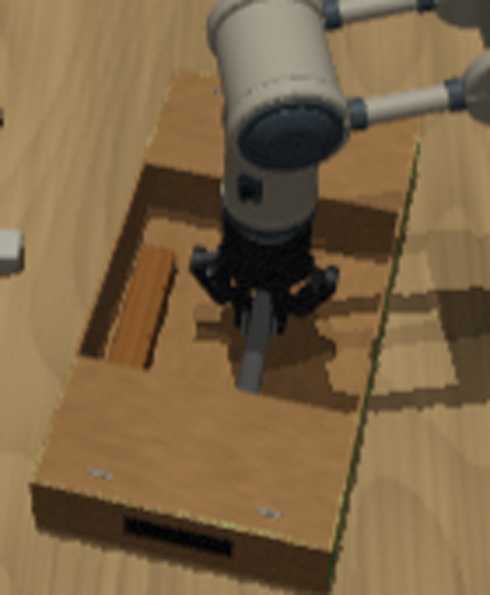

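Emit:
drive_tool:
  rows:
    - {"dx":0.5,"dy":0,"dz":0,"yaw":0,"fingers":0.1}
    - {"dx":0.5,"dy":0,"dz":-0.6,"yaw":0,"fingers":0.1}
    - {"dx":0.5,"dy":0,"dz":-1.2,"yaw":0,"fingers":0.1}
    - {"dx":0.5,"dy":0,"dz":-1.8,"yaw":0,"fingers":0.1}
    - {"dx":0.5,"dy":0,"dz":-2.4,"yaw":0,"fingers":0.1}
    - {"dx":0.5,"dy":0,"dz":-3,"yaw":0,"fingers":0.1}
    - {"dx":0.5,"dy":0,"dz":-3.6,"yaw":0,"fingers":0.1}
    - {"dx":0.4,"dy":0,"dz":-4.2,"yaw":0,"fingers":0.1}
    - {"dx":0.2,"dy":0,"dz":-4.8,"yaw":0,"fingers":0.1}
    - {"dx":0,"dy":0,"dz":-5.4,"yaw":0,"fingers":0.1}
    - {"dx":0,"dy":0,"dz":-6,"yaw":0,"fingers":0.1}
    - {"dx":0,"dy":0,"dz":-6,"yaw":0,"fingers":0.1}

```text
time_s: 5.75
eef_pos: [487.3, 118.9, 70.9]
tcp_rot: [3.14, -0.001, 1.432]
force: [-0.1, -0.3, -2.3]
grip_width: 18.8
```

Run:
```python
from h import *
b=robot.read_camera("side")["pixels"][190:360,270:410,::-1]
a=robot.read_camera("top")["pixels"][190:330,180:370,::-1]
im=np.zeros((460,800,3),np.uint8); im[:309,:420]=cv2.resize(a,(420,309),interpolation=2); im[:455,422:797]=cv2.resize(b,(375,455),interpolation=2)
cv2.imwrite("pics/lift1.png",im); print(robot.state()["wrist_torque"])
```

```text
[-0.22150262 -0.01189653 -0.00275813]
```

View pics/lift1.png

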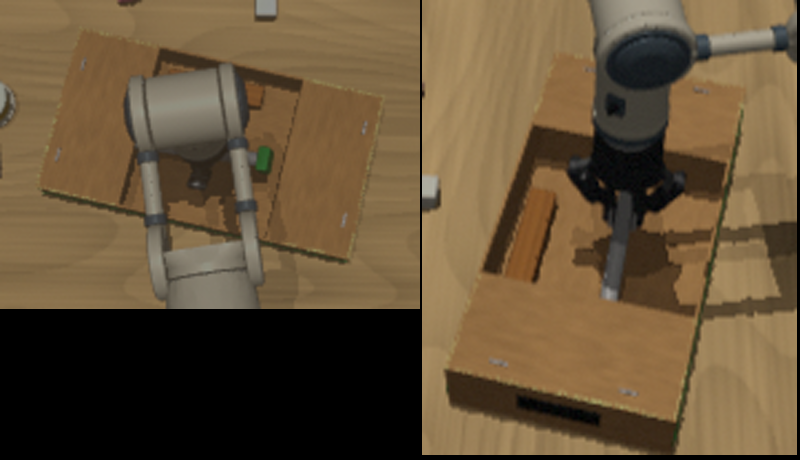

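Emit:
drive_tool:
  rows:
    - {"dx":-0.8,"dy":0,"dz":-0.3,"yaw":0,"fingers":0.1}
    - {"dx":-2,"dy":0,"dz":-0.7,"yaw":0,"fingers":0.1}
    - {"dx":-3.2,"dy":0,"dz":-1.2,"yaw":0,"fingers":0.1}
    - {"dx":-4.4,"dy":0,"dz":-1.7,"yaw":0,"fingers":0.1}
    - {"dx":-5.6,"dy":0,"dz":-2.1,"yaw":0,"fingers":0.1}
    - {"dx":-6.8,"dy":0,"dz":-2.4,"yaw":0,"fingers":0.1}
    - {"dx":-8,"dy":0,"dz":-2.6,"yaw":0,"fingers":0.1}
    - {"dx":-9.2,"dy":0,"dz":-2.8,"yaw":0,"fingers":0.1}
    - {"dx":-10.4,"dy":0,"dz":-3,"yaw":0,"fingers":0.1}
    - {"dx":-11.6,"dy":0,"dz":-3,"yaw":0,"fingers":0.1}
    - {"dx":-12.8,"dy":0,"dz":-3,"yaw":0,"fingers":0.1}
    - {"dx":-13.6,"dy":0,"dz":-3,"yaw":0,"fingers":0.1}

```text
time_s: 6.85
eef_pos: [467.5, -17.7, 99.5]
tcp_rot: [3.141, 0.0, 1.431]
force: [0.4, 0.7, -3.0]
grip_width: 18.7
```

Emit:
drive_tool:
  rows:
    - {"dx":0,"dy":0,"dz":0,"yaw":0,"fingers":0.1}
    - {"dx":0,"dy":0,"dz":0,"yaw":0,"fingers":0.1}
    - {"dx":0,"dy":0,"dz":0,"yaw":0,"fingers":0.1}

```text
time_s: 7.1
eef_pos: [467.8, -15.8, 99.3]
tcp_rot: [-3.142, -0.0, 1.432]
force: [0.7, -0.0, -2.3]
grip_width: 18.7
```

Run:
```python
from h import *
b=robot.read_camera("side")["pixels"][190:360,270:410,::-1]
a=robot.read_camera("top")["pixels"][190:330,180:370,::-1]
im=np.zeros((460,800,3),np.uint8); im[:309,:420]=cv2.resize(a,(420,309),interpolation=2); im[:455,422:797]=cv2.resize(b,(375,455),interpolation=2)
cv2.imwrite("pics/out1.png",im); print(robot.state()["wrist_torque"])
```

```text
[-0.16234152 -0.00481355  0.00794389]
```

View pics/out1.png

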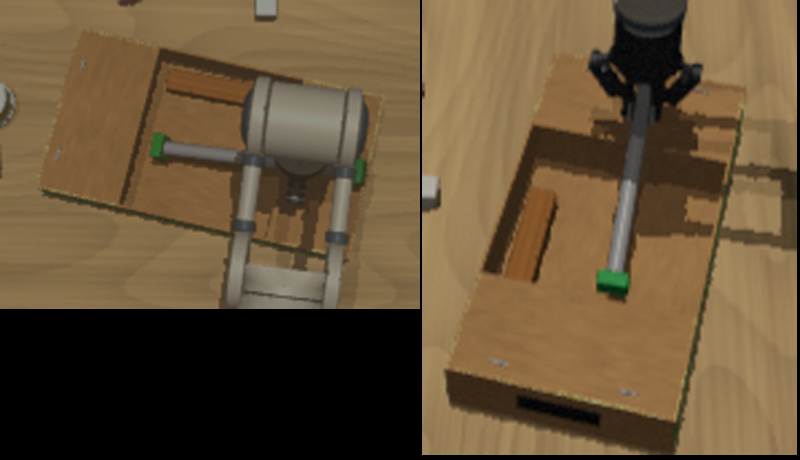

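Emit:
drive_tool:
  rows:
    - {"dx":-0.5,"dy":0,"dz":0,"yaw":0,"fingers":0.1}
    - {"dx":-1,"dy":0,"dz":-0.5,"yaw":0,"fingers":0.1}
    - {"dx":-1,"dy":0,"dz":-1.5,"yaw":0,"fingers":0.1}
    - {"dx":-1,"dy":0,"dz":-2.7,"yaw":0,"fingers":0.1}
    - {"dx":-1,"dy":0,"dz":-4,"yaw":0,"fingers":0.1}
    - {"dx":-1,"dy":0,"dz":-5.3,"yaw":0,"fingers":0.1}
    - {"dx":-1,"dy":0,"dz":-6.6,"yaw":0,"fingers":0.1}
    - {"dx":-1,"dy":0,"dz":-7.9,"yaw":0,"fingers":0.1}
    - {"dx":-1,"dy":0,"dz":-9.2,"yaw":0,"fingers":0.1}
    - {"dx":-1,"dy":0,"dz":-10.2,"yaw":0,"fingers":0.1}
    - {"dx":-1,"dy":0,"dz":-11,"yaw":0,"fingers":0.1}
    - {"dx":-1,"dy":0,"dz":-11,"yaw":0,"fingers":0.1}

```text
time_s: 8.2
eef_pos: [467.1, -25.9, 211.6]
tcp_rot: [3.138, -0.0, 1.432]
force: [0.3, 0.3, -2.2]
grip_width: 19.1
```

Run:
```python
from h import *
for c in("top","side"):
    robot.read_camera(c)
    for n in("spindle_center","spindle_end_a"):
        print(c,n,[(round(p["score"],2),round(p["at"][0]*640,1),round(p["at"][1]*480,1)) for p in robot.spot_point(c,n)][:3])
s=robot.state();e=s["eef_pos"];print(e,s["force"],s["wrist_torque"])
# predicted end a for candidate tilts
for th in(0,10,15,20,25,30):
    t=np.radians(th);d=np.array([.138*np.cos(t),.99*np.cos(t),-np.sin(t)])
    P=e+[0,0,11.6]+225*d
    print(th,P[2].round(),proj("side",[P]).round(),proj("top",[P]).round())
```

```text
top spindle_center [(0.92, 297.1, 256.3)]
top spindle_end_a [(0.75, 349.5, 264.7), (0.68, 247.7, 252.5)]
side spindle_center [(0.89, 348.6, 228.0)]
side spindle_end_a []
[466.04052469 -25.84808577 208.25756102] [ 0.91821973  0.32065799 -3.0001695 ] [-0.13211379  0.014447   -0.02408516]
0 220.0 [[342. 264.]] [[243. 248.]]
10 181.0 [[342. 271.]] [[246. 250.]]
15 162.0 [[342. 274.]] [[248. 251.]]
20 143.0 [[342. 276.]] [[251. 253.]]
25 125.0 [[342. 278.]] [[254. 254.]]
30 107.0 [[343. 278.]] [[258. 255.]]
```

Emit:
drive_tool:
  rows:
    - {"dx":1,"dy":0,"dz":0,"yaw":0,"fingers":0.1}
    - {"dx":2.4,"dy":0,"dz":0,"yaw":0,"fingers":0.1}
    - {"dx":4,"dy":0,"dz":0,"yaw":0,"fingers":0.1}
    - {"dx":5.6,"dy":0,"dz":0,"yaw":0,"fingers":0.1}
    - {"dx":7.2,"dy":0,"dz":0.5,"yaw":0,"fingers":0.1}
    - {"dx":8.3,"dy":0,"dz":1.3,"yaw":0,"fingers":0.1}
    - {"dx":8.8,"dy":0,"dz":2.3,"yaw":0,"fingers":0.1}
    - {"dx":8.8,"dy":0,"dz":3.3,"yaw":0,"fingers":0.1}
    - {"dx":8.8,"dy":0,"dz":4.2,"yaw":0,"fingers":0.1}
    - {"dx":8.8,"dy":0,"dz":5,"yaw":0,"fingers":0.1}
    - {"dx":8.8,"dy":0,"dz":5.6,"yaw":0,"fingers":0.1}
    - {"dx":8.8,"dy":0,"dz":6,"yaw":0,"fingers":0.1}

```text
time_s: 9.5
eef_pos: [478.2, 60.7, 148.0]
tcp_rot: [-3.14, 0.0, 1.431]
force: [-1.0, 0.1, -3.4]
grip_width: 18.8
```

Emit:
drive_tool:
  rows:
    - {"dx":0,"dy":0,"dz":0.5,"yaw":0,"fingers":0.1}
    - {"dx":0,"dy":0,"dz":1,"yaw":0,"fingers":0.1}
    - {"dx":0,"dy":0,"dz":1.6,"yaw":0,"fingers":0.1}
    - {"dx":0,"dy":0,"dz":2.2,"yaw":0,"fingers":0.1}
    - {"dx":0,"dy":0,"dz":2.8,"yaw":0,"fingers":0.1}
    - {"dx":0,"dy":0,"dz":3.4,"yaw":0,"fingers":0.1}
    - {"dx":0,"dy":0,"dz":4,"yaw":0,"fingers":0.1}
    - {"dx":0,"dy":0,"dz":4.6,"yaw":0,"fingers":0.1}
    - {"dx":0,"dy":0,"dz":5.2,"yaw":0,"fingers":0.1}
    - {"dx":0,"dy":0,"dz":5.6,"yaw":0,"fingers":0.1}
    - {"dx":0,"dy":0,"dz":5.6,"yaw":0,"fingers":0.1}
    - {"dx":0,"dy":0,"dz":5.6,"yaw":0,"fingers":0.1}

```text
time_s: 10.5
eef_pos: [478.4, 61.4, 93.0]
tcp_rot: [-3.141, -0.0, 1.432]
force: [-0.2, -0.7, -0.8]
grip_width: 19.3
```

Run:
```python
from h import *
b=robot.read_camera("side")["pixels"][190:360,270:410,::-1]
a=robot.read_camera("top")["pixels"][190:330,180:370,::-1]
im=np.zeros((460,800,3),np.uint8); im[:309,:420]=cv2.resize(a,(420,309),interpolation=2); im[:455,422:797]=cv2.resize(b,(375,455),interpolation=2)
cv2.imwrite("pics/low.png",im); s=robot.state();print(s["wrist_torque"],s["force"],s["eef_pos"])
```

```text
[ 0.02469136 -0.01180765 -0.0108126 ] [-0.57462365  0.29901625 -0.56911992] [478.73700861  61.40113551  93.59132031]
```

View pics/low.png

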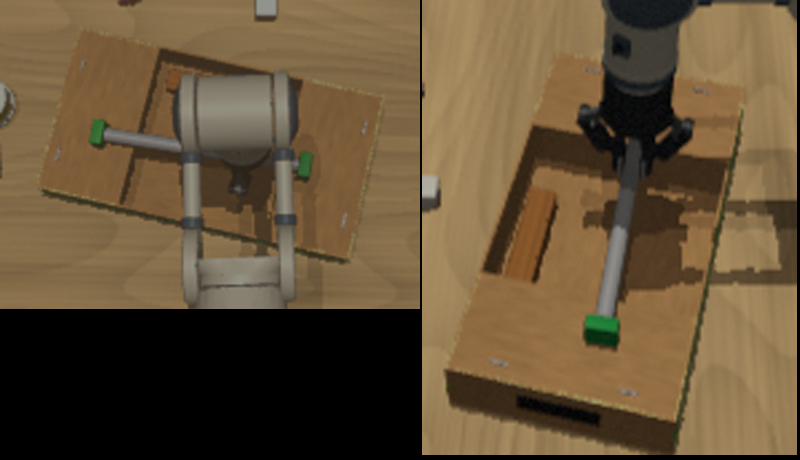

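Emit:
drive_tool:
  rows:
    - {"dx":0,"dy":0,"dz":0.3,"yaw":0,"fingers":0.1}
    - {"dx":0,"dy":0,"dz":0.6,"yaw":0,"fingers":0.1}
    - {"dx":0,"dy":0,"dz":0.6,"yaw":0,"fingers":0.1}
    - {"dx":0,"dy":0,"dz":0.6,"yaw":0,"fingers":0.1}

```text
time_s: 10.93
eef_pos: [478.7, 61.3, 87.3]
tcp_rot: [3.141, -0.0, 1.432]
force: [-0.2, -0.6, -0.2]
grip_width: 19.1
```

Emit:
drive_tool:
  rows:
    - {"dx":0,"dy":0,"dz":0,"yaw":0,"fingers":0.35}
    - {"dx":0,"dy":0,"dz":0,"yaw":0,"fingers":0.5}
    - {"dx":0,"dy":0,"dz":0,"yaw":0,"fingers":0.5}
    - {"dx":0,"dy":0,"dz":0,"yaw":0,"fingers":0.5}
    - {"dx":1.2,"dy":0,"dz":0,"yaw":0,"fingers":0.5}
    - {"dx":2.8,"dy":0,"dz":0,"yaw":0,"fingers":0.5}
    - {"dx":4.4,"dy":0,"dz":0,"yaw":0,"fingers":0.5}
    - {"dx":5.8,"dy":0,"dz":0,"yaw":0,"fingers":0.5}
    - {"dx":6.5,"dy":0,"dz":0,"yaw":0,"fingers":0.5}
    - {"dx":6.5,"dy":0,"dz":0,"yaw":0,"fingers":0.5}
    - {"dx":6.5,"dy":0,"dz":0,"yaw":0,"fingers":0.5}

```text
time_s: 11.85
eef_pos: [487.5, 126.0, 87.2]
tcp_rot: [-3.141, 0.0, 1.433]
force: [-0.0, -1.0, 0.1]
grip_width: 42.9
```

Run:
```python
from h import *
b=robot.read_camera("side")["pixels"][190:360,270:410,::-1]
a=robot.read_camera("top")["pixels"][190:330,180:370,::-1]
im=np.zeros((460,800,3),np.uint8); im[:309,:420]=cv2.resize(a,(420,309),interpolation=2); im[:455,422:797]=cv2.resize(b,(375,455),interpolation=2)
cv2.imwrite("pics/rel.png",im); s=robot.state();print(s["wrist_torque"],s["force"],s["eef_pos"],s["grip_width"])
```

```text
[ 0.01097735  0.04857169 -0.03809423] [-0.54851268 -0.50670104 -0.64625743] [487.54093523 125.27501973  87.24297678] 42.543095188968906
```

View pics/rel.png

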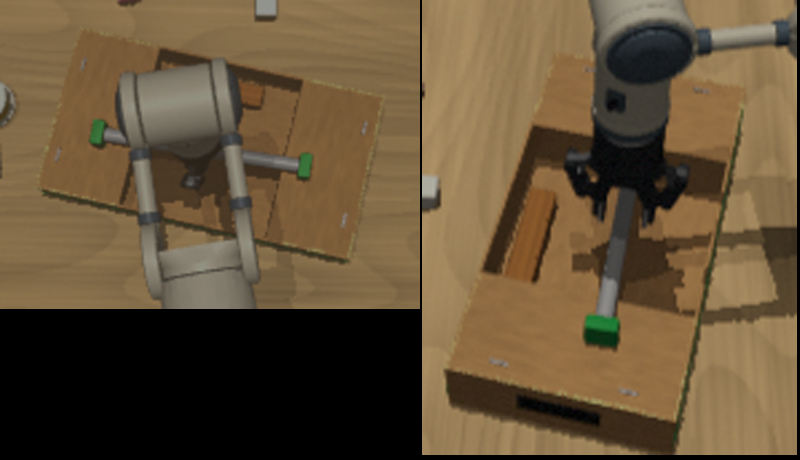

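Emit:
drive_tool:
  rows:
    - {"dx":0,"dy":0,"dz":0,"yaw":0,"fingers":0.1}
    - {"dx":0,"dy":0,"dz":0,"yaw":0,"fingers":0.1}
    - {"dx":0,"dy":0,"dz":0,"yaw":0,"fingers":0.1}
    - {"dx":0,"dy":0,"dz":0,"yaw":0,"fingers":0.1}
    - {"dx":0,"dy":0,"dz":0,"yaw":0,"fingers":0.1}
    - {"dx":0,"dy":0,"dz":0,"yaw":0,"fingers":0.1}
    - {"dx":0,"dy":0,"dz":0,"yaw":0,"fingers":0.1}
    - {"dx":0,"dy":0,"dz":-0.4,"yaw":0,"fingers":0.1}
    - {"dx":0,"dy":0,"dz":-1,"yaw":0,"fingers":0.1}
    - {"dx":0,"dy":0,"dz":-1.8,"yaw":0,"fingers":0.1}
    - {"dx":0,"dy":0,"dz":-2.5,"yaw":0,"fingers":0.1}
    - {"dx":0,"dy":0,"dz":-2.8,"yaw":0,"fingers":0.1}
  squeeze: 80

```text
time_s: 12.95
eef_pos: [488.1, 125.9, 116.9]
tcp_rot: [3.14, -0.001, 1.432]
force: [-0.4, -0.0, -1.3]
grip_width: 17.6
```

Emit:
drive_tool:
  rows:
    - {"dx":0,"dy":0,"dz":-0.6,"yaw":0,"fingers":0.1}
    - {"dx":0,"dy":0,"dz":-1.8,"yaw":0,"fingers":0.1}
    - {"dx":0,"dy":0,"dz":-3.4,"yaw":0,"fingers":0.1}
    - {"dx":0,"dy":0,"dz":-5,"yaw":0,"fingers":0.1}
    - {"dx":0,"dy":0,"dz":-6.6,"yaw":0,"fingers":0.1}
    - {"dx":0,"dy":0,"dz":-8.2,"yaw":0,"fingers":0.1}
    - {"dx":0,"dy":0,"dz":-9.8,"yaw":0,"fingers":0.1}
    - {"dx":0,"dy":0,"dz":-11.2,"yaw":0,"fingers":0.1}
    - {"dx":0,"dy":0,"dz":-12.2,"yaw":0,"fingers":0.1}
    - {"dx":0,"dy":0,"dz":-12.6,"yaw":0,"fingers":0.1}
    - {"dx":0,"dy":0,"dz":-12.6,"yaw":0,"fingers":0.1}
    - {"dx":0,"dy":0,"dz":-12.6,"yaw":0,"fingers":0.1}

```text
time_s: 13.95
eef_pos: [487.5, 125.6, 240.8]
tcp_rot: [-3.141, 0.0, 1.432]
force: [0.2, -0.2, -2.0]
grip_width: 17.0
```

Emit:
drive_tool:
  rows:
    - {"dx":0,"dy":0,"dz":0,"yaw":0,"fingers":0.1}
    - {"dx":0,"dy":0,"dz":0,"yaw":0,"fingers":0.1}
    - {"dx":0,"dy":0,"dz":0,"yaw":0,"fingers":0.1}
    - {"dx":0,"dy":0,"dz":0,"yaw":0,"fingers":0.1}
    - {"dx":0,"dy":0,"dz":0,"yaw":0,"fingers":0.1}
    - {"dx":0,"dy":0,"dz":0,"yaw":0,"fingers":0.1}

```text
time_s: 14.45
eef_pos: [487.6, 125.6, 241.1]
tcp_rot: [-3.141, 0.0, 1.432]
force: [0.3, -0.3, -3.2]
grip_width: 17.2
```

Run:
```python
from h import *
b=robot.read_camera("side")["pixels"][150:360,230:450,::-1]
a=robot.read_camera("top")["pixels"][150:360,130:400,::-1]
im=np.zeros((400,800,3),np.uint8); im[:311,:400]=cv2.resize(a,(400,311),interpolation=2); im[:380,402:800]=cv2.resize(b,(398,380),interpolation=2)
cv2.imwrite("pics/fin.png",im); s=robot.state();e=s["eef_pos"];print(s["wrist_torque"],s["force"],e,s["grip_width"])
for th in(-10,0,10):
    t=np.radians(th);d=np.array([.138*np.cos(t),.99*np.cos(t),-np.sin(t)]);o=e+[0,0,11.6]
    P=[o+151*d,o-151*d]
    for p,q in zip(proj("top",P),proj("side",P)): print(th,((p-[130,150])*400/270).round(),((q-[230,150])*398/220+[402,0]).round())
```

```text
[-0.04883175 -0.01107694  0.02676453] [ 0.54080272  0.15377547 -2.76400435] [487.58802692 125.64915804 241.25071135] 17.33752123441138
-10 [124. 132.] [598. 225.]
-10 [278. 161.] [625.  99.]
0 [125. 135.] [598. 237.]
0 [279. 159.] [626.  87.]
10 [129. 138.] [597. 246.]
10 [278. 157.] [627.  76.]
```

View pics/fin.png

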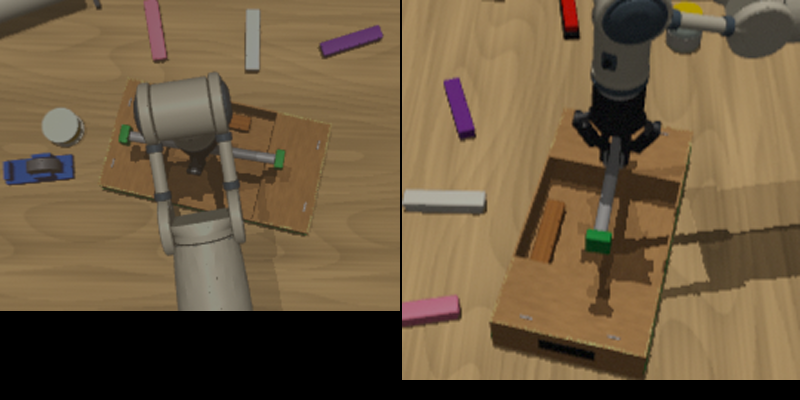

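The spindle is level: the blocks are at (125,134) and (280,158) in the top half and (599,241) in the side half, close to the 0° prediction. The brush is still in the carton.

```bash
python3 -c "
from rig import robot
print(robot.state()['joint_velocities'].round(3)); print(robot.hand_in())"
```

```text
[-0.     0.002 -0.    -0.001 -0.001 -0.001]
the job is handed in; nothing more can be done
None
```

The spindle is out of the carton and held in the gripper, level and still, and I have handed the job in. The clock read about 14.5 s of the 43 s allowed.

**What I did:**
1. I gripped the tube off-centre and slid it about 43–48 mm lengthwise until its −y end was clear of the flap.
2. I raised that end through the mouth while the tube pivoted in the grip, then drew the other end out.
3. I rested the spindle across the two flaps to level it and regripped it at its middle with 80 N.
4. I lifted it straight up to the final pose.

**Last checks:**
- **Tilt:** within about 3° of level in both camera views.
- **Height:** the lowest point is about 154 mm above the carton top, worked out from the arm pose.
- **Hold:** only its weight shows on the wrist (about 3 N) with almost no moment, and the joints are still.
- **Surroundings:** the brush is still in the carton, and the things visible in the last crop were where they had been. The last crop left out some of the bench, including the bottle, so I did not recheck that.

**Disagreement:** the two cameras differed by about 12 mm on where the carton lies along its length. Side-view measurements agreed with the gripper, so I relied on that view and allowed margin.

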